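Load an empty reel into the ribbon winder and pin it with the spindle

TASK

Load the empty wooden reel into the steel ribbon winder: slide it flat along the counter, without lifting or tipping it, into the winder's mouth until it stops under the eye. Then take the long spindle (the one with the tall handle) from the rack and put it down through the eye and the reel's bore until its collar sits on the eye, and let go. Leave the short spindle in the rack and do not disturb the other things on the counter.

Things in the scene. Friction and masses are not known exactly. Their poses are not given: they have to be found in the camera images.
- winder: Dark steel reel winder fixed to the counter. Origin on the counter vertically below the eye, z up; the mouth opens to its -x, so the reel goes in along its +x. A V stop at the back halts and centres the reel within about 1 mm of the origin. A rear post (x = 56 to 70 mm) carries an arm along x, top 62 mm high, ending in the 42 mm square eye plate over the origin (underside 48 mm high).
- winder_mouth (a point): Middle of the winder's mouth, on the counter, 53 mm in front (-x) of the eye's axis; x points into the winder. Two cheeks, 30 mm high, run along x from 23 mm behind this point to the back, inner faces at y = +-48.5 mm; from their front ends lips flare out to y = +-74 mm at this point. Nothing is overhead until 32 mm behind this point.
- winder_eye (a point): Centre of the eye's hole (17 mm diameter, vertical, through the 14 mm plate, mouth chamfered 2 mm) at the plate's top face, 62 mm above the counter.
- reel_center (a point): Centre of the loose empty wooden reel, half-way up. The reel lies flat on the counter, axis vertical: two flanges 90 mm in diameter and 5 mm thick, overall 40 mm high, hub 48 mm in diameter, with an open vertical bore 21 mm in diameter. About 0.15 kg. It is too wide to grip; it slides when pushed on its rim.
- rack: Wooden bridge-shaped rack fixed to the counter, 124 mm long (its x), 46 mm wide (its y), top 66 mm above the counter. Origin on the counter under its centre. In its two 17 mm holes (x = +-32 mm, top plate 14 mm) hang the long and the short spindle by their collars, either way round.
- spindle_handle (a point): Centre of the long spindle's handle, z up along the spindle. Handle: upright dark wooden cylinder, 21 mm in diameter, 44 mm tall. Below it a steel collar, 28 mm in diameter, underside 28 mm below this point, and a steel shaft, 14 mm in diameter, 58 mm long, its last 8 mm tapered. 108 mm overall, about 0.12 kg.
- spindle_tip (a point): Foot of the long spindle's shaft, 86 mm below the handle's centre.
- stub_handle (a point): Centre of the short spindle's handle (21 mm in diameter, only 22 mm tall, same collar, shaft 26 mm long); it stays in the rack.
- copper: ribbon spool with brown flanges, 72 mm across, 26 mm high, no hole, left of the reel; loose bystander, origin under its centre
- sage: ribbon spool with brown flanges, 62 mm across, 30 mm high, no hole, right of the reel; loose bystander, origin under its centre
- jar: jar with a wooden lid, 63 mm across, 85 mm high, behind the winder on its right; loose bystander, origin under its centre
- stapler: desk stapler, 36 x 125 x 47 mm, left of the spindle rack; loose bystander, origin under its centre

How it is judged:
On the way:
1. the reel is slid home under the eye (axes within 6 mm) (horizontal distance between reel_center and winder_eye below 0.006 m and height (world z) of reel_center below 0.025 m), for 0.2 s.
At the end, for the whole second after the job is handed in: The reel lies flat in the winder with its axis within 6 mm of the eye's; the long spindle stands upright (within 0.08 rad) through eye and bore, its foot within 5 mm of the eye's axis and less than 8 mm above the counter (collar down on the eye); both at rest (all of step 1 and angle between reel_center's own z axis and vertical below 0.06 rad and horizontal distance between spindle_tip and winder_eye below 0.005 m and height (world z) of spindle_tip below 0.008 m and angle between spindle_handle's own z axis and vertical below 0.08 rad and linear speed of each of spindle, reel below 0.02 m/s); the robot touches nothing.
It fails at once if the reel is lifted more than 15 mm or tipped more than 0.3 rad (height (world z) of reel_center above 0.035 m or angle between reel_center's own z axis and vertical above 0.3 rad).
It fails at once if the short spindle is moved more than 20 mm (distance of stub_handle from where it was at the start of the episode above 0.02 m).
It fails at once if a bystander is moved more than 30 mm (distance of any of copper, sage, jar, stapler from where it was at the start of the episode above 0.03 m).
It also fails if it takes over 58 s, if anything falls off the work surface, if the arm or the gripper's body presses on something with over 40 N, if the wrist force passes 120 N, or if a joint passes its speed limit or range.

ROBOT

A 7-joint arm with a two-finger parallel gripper is mounted at the origin on a cart in front of the work surface, level with it; the furniture and walls round the work are solid. World frame = base frame: x ahead of the robot, y to its left, z up, the work surface at z = 0. Lengths are in m, angles in rad, forces in N, time in s.
With the tool pointing down it reaches from about 0.35 to 0.9 m from the base axis. Payload 7.2 kg.
Tool frame: the origin (TCP) lies at the very end of the fingers, on their centre line; the grasp point (between the pads) lies 19 mm behind it (env.grasp_offset is the distance from the TCP to the grasp point, in m); z points along the fingers, y is the line along which they close (so a half turn about z gives the same grasp; the last joint's range is limited). The gripper opens to 88 mm and grips with 3 to 60 N. Pads are 20 mm wide; open, the fingers measure 115 mm over their backs; the gripper's body (75 mm by 178 mm) begins 61 mm behind the grasp point.
Start: joints at [-1.267, 0.411, -0.013, 1.596, 0.006, 1.134, -0.082], TCP at [0.227, 0.582, 0.223] pointing down, gripper open.
Joint ranges: [-2.95, 2.95], [-0.29, 1.99], [-1.47, 1.44], [0.14, 2.54], [-1.03, 4.17], [0.13, 1.85], [-2.86, 2.86]. Speed limits (rad/s): [2.39, 2.39, 3.01, 3.01, 3.14, 3.14, 3.14].

INTERFACE

Orientations are given as a unit quaternion [w, x, y, z].
In Python, from rig import env gives the robot as it stands. The module is installed in compiled form; this text tells all that it offers.
- The arm moves only by the tool drive_tool, never from a script. Its arguments are lists of equal length, an entry for each row: "claw": the gripper command: -1 is shut, 1 is fully open, values between are in proportion; "slide": the shift along the tool's x, y, z each as a share of 0.15 m, from -1 to 1, a list of three; "delta_rot": the turn, a rotation vector about the tool's x, y, z each as a share of 30 degrees, from -1 to 1, a list of three. A call has 1 to 5 rows; each row is the pose to reach, as a shift and turn from the pose commanded when the call began, along the tool's axes at that moment; what a row does not reach only later rows make up. A row lasts 1/10 s, in which the tool goes at most 50 mm and 8.59 degrees, less where a joint would pass 70% of its speed; a pose out of reach is approached as far as the arm can. A call with a number of a shift or a turn outside -1 to 1 is refused whole. A call with a gripper value outside its range is refused whole. The fingers move at their own pace and stop on an object; "force" is the grip in N (left out, the last holds). Time passes only in rows, so rows that repeat a pose let the fingers close. It gives the time, the measured TCP pose, the force, the opening and the grip force at its end, in the units of the state.
- env.get_state(): the state, without advancing time (a new reading comes with each control period).
- env.read_camera(name): name is "scene" or "top" or "wrist"; returns a dict with "color" (384x512x3 uint8, red, green, blue), "fov_y" (degrees; the focal length in pixels is half the picture's height over the tangent of half this angle, whatever the lens; pixels are square), "cx", "cy" (the principal point, pixels), "R" (3x3) and "t" (3): a world point X has camera coordinates R X + t. Camera axes: x right, y down, z forward; pixel columns grow to the right and rows downward; lengths in m; the calibration is good to about 2 mm. A picture is of the moment at which its call begins. There is no depth.
- env.close_job(): hands the job in; it is judged then, once.
The state is a dict: "t": time; "joints": joint angles; "joint_vel": joint speeds; "joint_torque": joint torques, N m; "tool_pos": TCP position; "ee_rot": TCP orientation; "force": force on the tool from outside, world axes, zero at the start; "moment": the same for the moment, N m; "width": finger opening in m; "gripper_force": force on a finger pad.
Only numpy, scipy, OpenCV 4.12 (cv2) and the standard library are available. Lean on these libraries where they do the work, as an engineer would, in place of code of your own. Each camera call takes 0.05 s, during which the arm holds its last target. There are 200 camera calls.

## Working session

There is one attempt and no reset: what is moved stays moved. The work goes in short steps, Python scripts to look and compute and a tool call to move; the robot and the scene stay as the last step left them, time stands still between calls to the robot, and variables do not carry over. Pictures are saved under pics/ and viewed, at most 10 in all, crops included, and the job is handed in when it is done.

Besides the shell and the picture viewer there is one more tool, called after "Emit:" as name(argument=value, ...), one argument or row to a line, values as JSON. drive_tool: Moves the arm, as the interface text tells. Its arguments: {"type":"object","properties":{"claw":{"type":"array","items":{"type":"number"}},"slide":{"type":"array","items":{"type":"array","items":{"type":"number"}}},"delta_rot":{"type":"array","items":{"type":"array","items":{"type":"number"}}},"force":{"type":"number"}},"required":["claw","slide","delta_rot"]}

```bash
mkdir -p pics
python3 - <<'E'
from rig import env
import cv2,numpy as np,pickle
d={}
for n in("scene","top"):
    c=env.read_camera(n);d[n]=c
    cv2.imwrite(f"pics/{n}0.png",cv2.resize(c["color"][:,:,::-1],(800,600),interpolation=cv2.INTER_CUBIC))
    print(n,c["fov_y"],c["cx"],c["cy"],np.round(c["R"],3).tolist(),np.round(c["t"],3))
pickle.dump(d,open("c0.pkl","wb"))
s=env.get_state();print(s["t"],s["tool_pos"],s["ee_rot"],s["width"])
E
```

```text
scene 47.238197168098154 251.75278370431582 196.07815494506784 [[-0.617, -0.786, 0.026], [-0.387, 0.275, -0.88], [0.685, -0.553, -0.474]] [0.516 0.198 0.789]
top 53.397060833621715 257.5018476264836 190.9908476740221 [[0.018, -0.999, 0.031], [-0.988, -0.023, -0.156], [0.156, -0.028, -0.987]] [0.265 0.51  0.876]
0.1 [0.22692145 0.58187083 0.22194663] [-8.92372718e-05  1.84825438e-01  9.82771127e-01 -6.79001277e-04] 0.08782993246816033
```

View pics/scene0.png

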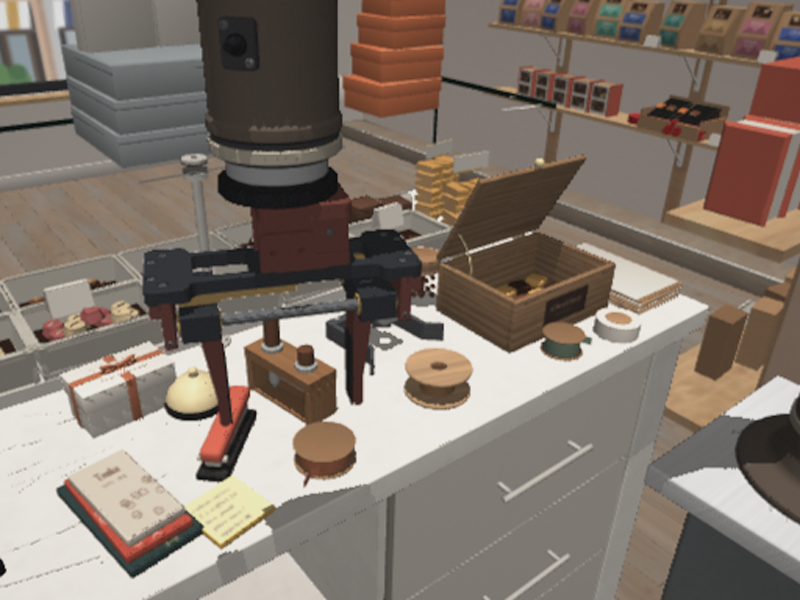

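View pics/top0.png

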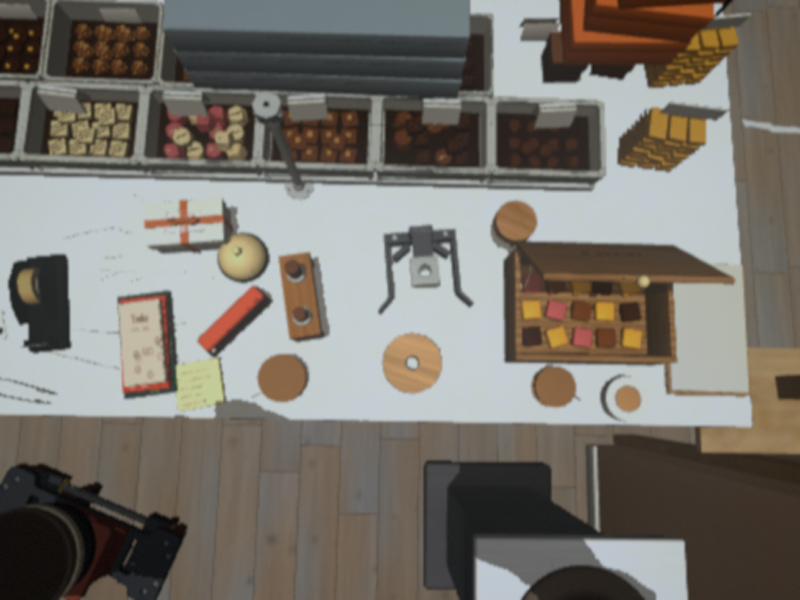

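The scene view shows the long spindle at (272,330) in the far rack hole and the short one at (305,355). In the top view the reel is at (412,363), the eye at (425,269), and the rack spindles at (293,268) and (302,315). Next I'll take a zoomed crop.

```bash
cat > h.py <<'E'
import numpy as np
def ray(c,u,v,z):
    f=c["color"].shape[0]/2/np.tan(np.radians(c["fov_y"]/2)); R=np.array(c["R"]);t=np.array(c["t"])
    d=R.T@np.array([(u-c["cx"])/f,(v-c["cy"])/f,1]); o=-R.T@t
    return o+d*(z-o[2])/d[2]
def proj(c,X):
    f=c["color"].shape[0]/2/np.tan(np.radians(c["fov_y"]/2)); p=np.array(c["R"])@X+c["t"]
    return np.array([c["cx"]+f*p[0]/p[2],c["cy"]+f*p[1]/p[2]])
E
python3 - <<'E'
import pickle,cv2,numpy as np
from h import *
d=pickle.load(open("c0.pkl","rb"));c=d["top"]
im=c["color"][135:260,170:310,::-1]
cv2.imwrite("pics/crop0.png",cv2.resize(im,None,fx=4.8,fy=4.8,interpolation=cv2.INTER_CUBIC)[:600,:800])
k=1.5625
for n,u,v,z in[("reel",412,363,.04),("eye",425,269,.062),("long",293,268,.122),("short",302,315,.1),("copper",283,378,.026),("sage",554,387,.03),("rackA",298,253,.066),("rackB",308,338,.066),("jar",515,222,.085),("staplA",265,292,.04),("staplB",205,348,.04),("lipL",380,310,.03),("lipR",470,304,.03),("chL",390,232,.03),("chR",455,232,.03),("boxcorner",508,360,.06)]:
    print(n,ray(c,u/k,v/k,z).round(4))
E
```

```text
reel [0.4062 0.2598 0.04  ]
eye [0.5456 0.2435 0.062 ]
long [0.5299 0.4306 0.122 ]
short [0.4674 0.4184 0.1   ]
copper [0.3807 0.453  0.026 ]
sage [0.3747 0.0434 0.03  ]
rackA [0.5644 0.4332 0.066 ]
rackB [0.4382 0.413  0.066 ]
jar [0.6152 0.1121 0.085 ]
staplA [0.5088 0.484  0.04  ]
staplB [0.4224 0.5681 0.04  ]
lipL [0.4866 0.3096 0.03  ]
lipR [0.499  0.1712 0.03  ]
chL [0.6101 0.2969 0.03  ]
chR [0.6128 0.1949 0.03  ]
boxcorner [0.4124 0.1194 0.06  ]
```

View pics/crop0.png

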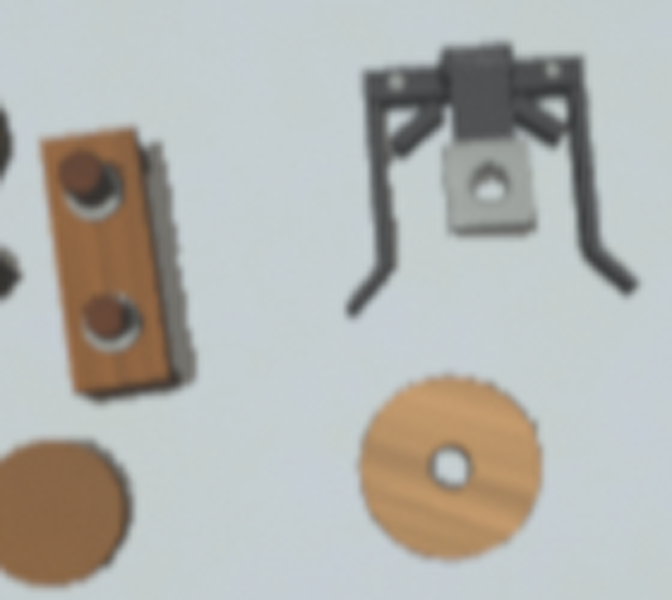

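The crop shows the eye hole at (490,182), the reel bore at (451,466), the long handle's top at (81,172) with its collar at (92,190), and the cheeks running slightly rotated. I'll work out the refined positions from these.

Run:
```python
import pickle,cv2,numpy as np
from h import *
from scipy.optimize import least_squares
d=pickle.load(open("c0.pkl","rb"));c=d["top"]
P=lambda u,v,z: ray(c,170+(u+.5)/4.8-.5,135+(v+.5)/4.8-.5,z)
for n,u,v,z in[("reelrim",451,467,.04),("bore",451,466,.04),("eye",490,182,.062),("lipL",350,312,.03),("lipR",632,288,.03),("cheekLfront",390,262,.03),("cheekRfront",588,248,.03),("LB",372,100,.03),("RB",577,95,.03),("plateFL",449,222,.062),("plateFR",534,222,.062),("longtop",81,172,.138),("longcollar",92,190,.072),("shorttop",104,316,.1),("shortcollar",112,322,.072),("rk1",42,141,.066),("rk2",134,129,.066),("rk3",76,391,.066),("rk4",172,379,.066)]:
    print(n,P(u,v,z).round(4))
# reel rim segmentation
im=c["color"].astype(int)
m=((im[:,:,0]-im[:,:,2])>30).astype(np.uint8); 
n,l,s,ce=cv2.connectedComponentsWithStats(m)
k=l[232,255]; print(s[k],ce[k],ray(c,*ce[k],.04))
```

```text
reelrim [0.4072 0.2601 0.04  ]
bore [0.4077 0.2601 0.04  ]
eye [0.5447 0.2442 0.062 ]
lipL [0.4836 0.3112 0.03  ]
lipR [0.4989 0.1701 0.03  ]
cheekLfront [0.5093 0.2918 0.03  ]
cheekRfront [0.5188 0.1923 0.03  ]
LB [0.5925 0.3026 0.03  ]
RB [0.5978 0.1982 0.03  ]
plateFL [0.5245 0.2639 0.062 ]
plateFR [0.5254 0.2225 0.062 ]
longtop [0.5289 0.4304 0.138 ]
longcollar [0.5341 0.4354 0.072 ]
shorttop [0.4699 0.4229 0.1   ]
shortcollar [0.4707 0.4231 0.072 ]
rk1 [0.5588 0.4615 0.066 ]
rk2 [0.5659 0.4175 0.066 ]
rk3 [0.4382 0.4394 0.066 ]
rk4 [0.4449 0.3944 0.066 ]
[ 245  214   38   37 1071] [263.41736695 231.95144725] [0.40707054 0.26039996 0.04      ]
```

```bash
cat > go.py <<'E'
import sys,numpy as np
from scipy.spatial.transform import Rotation as Ro
from rig import env
def go(x,y,z,yaw):  # yaw: world angle of tool x, deg
    s=env.get_state(); q=s["ee_rot"]; R=Ro.from_quat([q[1],q[2],q[3],q[0]])
    a=np.radians(yaw); T=Ro.from_matrix(np.array([[np.cos(a),np.sin(a),0],[np.sin(a),-np.cos(a),0],[0,0,-1]]))
    sh=R.inv().apply(np.array([x,y,z])-s["tool_pos"])/.15
    rv=np.degrees((R.inv()*T).as_rotvec())/30
    print("t",s["t"],"pos",s["tool_pos"].round(4),"F",np.round(s["force"],1),"w",round(s["width"],4),"slide",sh.round(3),"rot",rv.round(3))
if __name__=="__main__": go(*map(float,sys.argv[1:5]))
E
python3 go.py .337 .266 .222 175
```

```text
t 0.1 pos [0.2269 0.5819 0.2219] F [-0.4  0.2  0.1] w 0.0878 slide [-1.449 -1.695  0.002] rot [-0.003 -0.    -0.543]
```

Emit:
drive_tool(
  claw=[-0.09,-0.09,-0.09,-0.09,-0.09],
  slide=[
    [-0.2,-0.24,0],
    [-0.4,-0.48,0],
    [-0.6,-0.72,0],
    [-0.75,-0.9,0],
    [-0.75,-0.9,0],
  ],
  delta_rot=[
    [0,0,-0.15],
    [0,0,-0.3],
    [0,0,-0.45],
    [0,0,-0.54],
    [0,0,-0.54],
  ],
)

```text
t: 0.6
tool_pos: [0.2851, 0.4109, 0.2227]
ee_rot: [0.0, 0.047, 0.999, -0.001]
force: [-0.4, 0.4, -0.3]
width: 0.0513
gripper_force: 0.0
```

```bash
python3 go.py .337 .266 .012 175
```

```text
t 0.6 pos [0.2851 0.4109 0.2227] F [-0.4  0.4 -0.3] w 0.0513 slide [-0.433 -0.926  1.407] rot [-0.004  0.002 -0.012]
```

Emit:
drive_tool(
  claw=[-0.09,-0.09,-0.09,-0.09,-0.09],
  slide=[
    [-0.12,-0.25,0.0],
    [-0.25,-0.5,0.1],
    [-0.38,-0.75,0.3],
    [-0.43,-0.93,0.5],
    [-0.43,-0.93,0.7],
  ],
  delta_rot=[
    [0,0,0],
    [0,0,0],
    [0,0,0],
    [0,0,0],
    [0,0,0],
  ],
)

```text
t: 1.1
tool_pos: [0.3355, 0.2676, 0.1167]
ee_rot: [0.0, 0.047, 0.999, -0.0]
force: [0.1, 0.8, -0.5]
width: 0.04
gripper_force: 0.0
```

```bash
python3 go.py .337 .266 .010 175
```

```text
t 1.1 pos [0.3355 0.2676 0.1167] F [ 0.1  0.8 -0.5] w 0.04 slide [-0.011 -0.009  0.712] rot [-0.002  0.001 -0.013]
```

Emit:
drive_tool(
  claw=[-0.09,-0.09,-0.09,-0.09,-0.09],
  slide=[
    [0,0,0.2],
    [0,0,0.4],
    [0,0,0.6],
    [0,0,0.7],
    [0,0,0.7],
  ],
  delta_rot=[
    [0,0,0],
    [0,0,0],
    [0,0,0],
    [0,0,0],
    [0,0,0],
  ],
)

```text
t: 1.6
tool_pos: [0.3334, 0.2705, 0.0107]
ee_rot: [-0.001, 0.044, 0.999, -0.001]
force: [-0.3, -0.4, -0.4]
width: 0.0401
gripper_force: 0.0
```

Run:
```python
from rig import env
import numpy as np, cv2
from go import go
C=np.array([.4071,.2603]);E=np.array([.5447,.2442]);th=np.radians(6)
w=np.array([np.cos(th),np.sin(th)]); A=E-.06*w
h=np.array([np.cos(np.radians(-5)),np.sin(np.radians(-5))])
off=-.0503*h
for n,p in[("C",C),("A",A),("E",E)]: print(n,p,"tcp",p+off); go(*(p+off),.010,175)
c=env.read_camera("top"); cv2.imwrite("pics/top1.png",cv2.resize(c["color"][135:260,170:310,::-1],None,fx=4.8,fy=4.8,interpolation=cv2.INTER_CUBIC))
```

```text
C [0.4071 0.2603] tcp [0.35699141 0.26468393]
t 1.6 pos [0.3334 0.2705 0.0107] F [-0.3 -0.4 -0.4] w 0.0401 slide [-0.16  -0.025  0.004] rot [-0.006 -0.005 -0.003]
A [0.48502869 0.23792829] tcp [0.43492009 0.24231223]
t 1.6 pos [0.3334 0.2705 0.0107] F [-0.3 -0.4 -0.4] w 0.0401 slide [-0.691 -0.127  0.003] rot [-0.006 -0.005 -0.003]
E [0.5447 0.2442] tcp [0.49459141 0.24858393]
t 1.6 pos [0.3334 0.2705 0.0107] F [-0.3 -0.4 -0.4] w 0.0401 slide [-1.083e+00 -5.000e-02  1.000e-03] rot [-0.006 -0.005 -0.003]
```

View pics/top1.png

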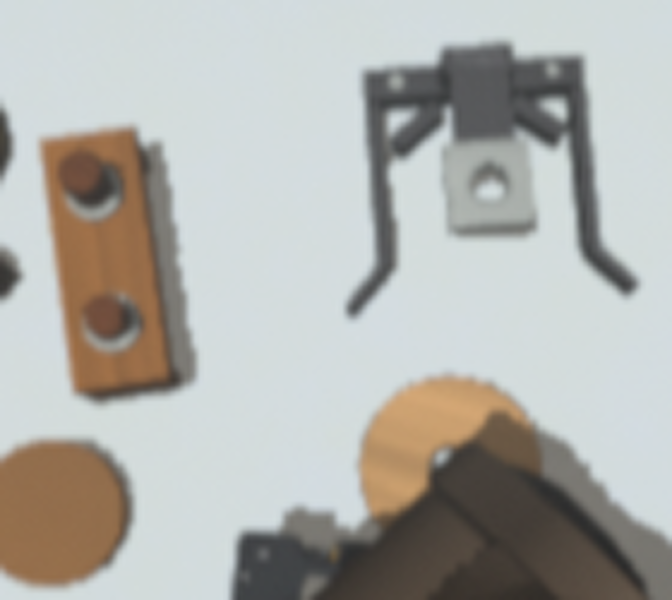

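The reel is still in place, with the bore near (443,458) and the gripper behind it. I'll start pushing.

Emit:
drive_tool(
  claw=[-0.09,-0.09,-0.09,-0.09,-0.09],
  slide=[
    [-0.08,-0.013,0],
    [-0.15,-0.025,0],
    [-0.2,-0.034,0],
    [-0.26,-0.045,0],
    [-0.32,-0.055,0],
  ],
  delta_rot=[
    [0,0,0],
    [0,0,0],
    [0,0,0],
    [0,0,0],
    [0,0,0],
  ],
)

```text
t: 2.15
tool_pos: [0.3828, 0.2583, 0.013]
ee_rot: [0.0, 0.045, 0.999, 0.0]
force: [-0.5, 0.4, 0.7]
width: 0.0397
gripper_force: 0.5
```

Emit:
drive_tool(
  claw=[-0.09,-0.09,-0.09,-0.09,-0.09],
  slide=[
    [-0.06,-0.012,0],
    [-0.12,-0.024,0],
    [-0.18,-0.036,0],
    [-0.24,-0.048,0],
    [-0.3,-0.06,0],
  ],
  delta_rot=[
    [0,0,0],
    [0,0,0],
    [0,0,0],
    [0,0,0],
    [0,0,0],
  ],
)

```text
t: 2.65
tool_pos: [0.4264, 0.2453, 0.0126]
ee_rot: [-0.0, 0.044, 0.999, -0.0]
force: [-1.2, 0.8, 0.8]
width: 0.0399
gripper_force: 0.6
```

Run:
```python
from rig import env
import cv2
from go import go
go(.4349,.2423,.010,175);go(.4946,.2486,.010,175)
c=env.read_camera("top"); cv2.imwrite("pics/top2.png",cv2.resize(c["color"][125:260,170:320,::-1],None,fx=4.4,fy=4.4,interpolation=cv2.INTER_CUBIC))
```

```text
t 2.65 pos [0.4264 0.2453 0.0126] F [-1.2  0.8  0.8] w 0.0399 slide [-0.058 -0.015  0.017] rot [-0.    -0.    -0.003]
t 2.65 pos [0.4264 0.2453 0.0126] F [-1.2  0.8  0.8] w 0.0399 slide [-0.451  0.063  0.017] rot [-0.    -0.    -0.003]
```

View pics/top2.png

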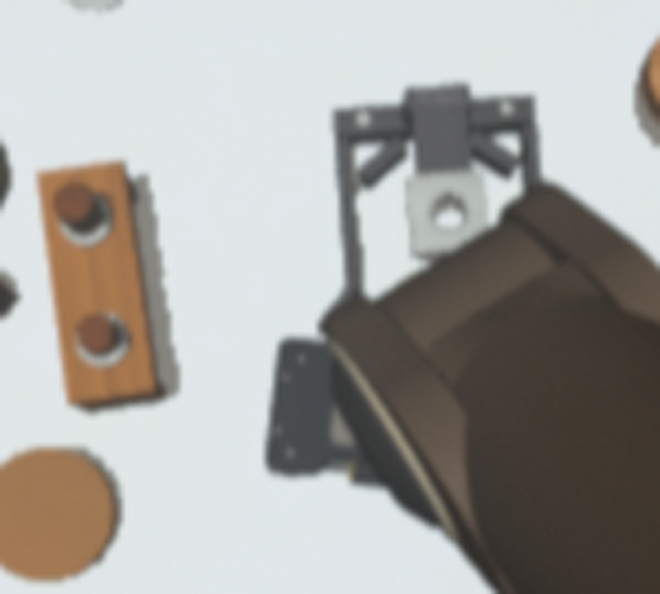

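The arm hides the reel and the winder is unchanged. I'll keep pushing and watch the force.

Emit:
drive_tool(
  claw=[-0.09,-0.09,-0.09,-0.09,-0.09],
  slide=[
    [-0.055,-0.012,0],
    [-0.1,-0.01,0],
    [-0.15,0.0,0],
    [-0.2,0.012,0],
    [-0.25,0.022,0],
  ],
  delta_rot=[
    [0,0,0],
    [0,0,0],
    [0,0,0],
    [0,0,0],
    [0,0,0],
  ],
)

```text
t: 3.2
tool_pos: [0.4641, 0.2457, 0.0126]
ee_rot: [0.0, 0.044, 0.999, 0.0]
force: [-0.3, -0.4, -0.4]
width: 0.0402
gripper_force: 0.3
```

Emit:
drive_tool(
  claw=[-0.09,-0.09,-0.09,-0.09,-0.09],
  slide=[
    [-0.04,0.008,0],
    [-0.08,0.016,0],
    [-0.12,0.025,0],
    [-0.16,0.033,0],
    [-0.18,0.037,0],
  ],
  delta_rot=[
    [0,0,0],
    [0,0,0],
    [0,0,0],
    [0,0,0],
    [0,0,0],
  ],
)

```text
t: 3.7
tool_pos: [0.4915, 0.2487, 0.0127]
ee_rot: [0.0, 0.045, 0.999, 0.0]
force: [-0.3, -0.2, -0.2]
width: 0.0405
gripper_force: 0.3
```

```bash
python3 go.py .4946 .2486 .010 175
python3 - <<'E'
from rig import env
import cv2
c=env.read_camera("wrist"); s=env.read_camera("scene")
cv2.imwrite("pics/w3.png",cv2.hconcat([c["color"][:,:,::-1],s["color"][:,:,::-1]])[:, :])
import pickle; pickle.dump((c,s),open("c3.pkl","wb"))
im=cv2.imread("pics/w3.png"); cv2.imwrite("pics/w3.png",cv2.resize(im,(800,300),interpolation=cv2.INTER_AREA))
E
```

```text
t 3.7 pos [0.4915 0.2487 0.0127] F [-0.3 -0.2 -0.2] w 0.0405 slide [-0.02   0.001  0.018] rot [ 0.     0.001 -0.004]
```

View pics/w3.png

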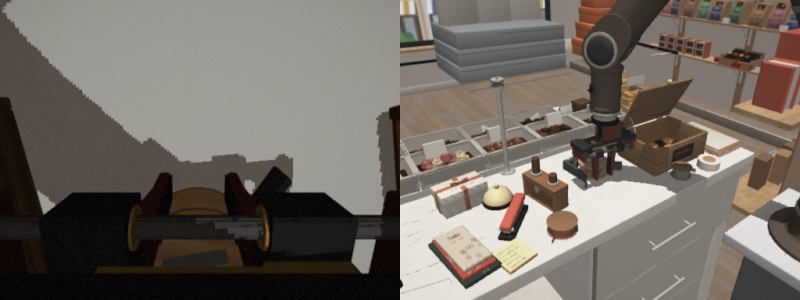

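The wrist view shows the reel between the fingers at about (197,205), near contact, but the force shows no stop yet. I'll push on gently.

Emit:
drive_tool(
  claw=[-0.09,-0.09,-0.09,-0.09,-0.09],
  slide=[
    [-0.015,0.003,0],
    [-0.03,0.006,0],
    [-0.04,0.008,0],
    [-0.05,0.01,0],
    [-0.05,0.01,0],
  ],
  delta_rot=[
    [0,0,0],
    [0,0,0],
    [0,0,0],
    [0,0,0],
    [0,0,0],
  ],
)

```text
t: 4.3
tool_pos: [0.4946, 0.2494, 0.0121]
ee_rot: [-0.003, 0.044, 0.999, -0.001]
force: [-10.7, -0.1, 6.7]
width: 0.0397
gripper_force: 5.6
```

It hit the stop at the predicted pose with about 11 N. I'll back away, lift, and look.

Emit:
drive_tool(
  claw=[-0.09,-0.09,-0.09,-0.09,-0.09],
  slide=[
    [0.05,0,0],
    [0.2,-0.02,0],
    [0.4,-0.04,0],
    [0.5,-0.05,-0.3],
    [0.5,-0.05,-0.6],
  ],
  delta_rot=[
    [0,0,0],
    [0,0,0],
    [0,0,0],
    [0,0,0],
    [0,0,0],
  ],
)

```text
t: 4.8
tool_pos: [0.4199, 0.248, 0.1025]
ee_rot: [-0.002, 0.044, 0.999, -0.001]
force: [0.9, 2.1, -0.7]
width: 0.0399
gripper_force: 0.0
```

Emit:
drive_tool(
  claw=[0.2,0.2,0.2,0.2,0.2],
  slide=[
    [0.2,0.2,-0.3],
    [0.3,0.4,-0.6],
    [0.3,0.6,-0.9],
    [0.3,0.8,-1],
    [0.3,1,-1],
  ],
  delta_rot=[
    [0,0,0],
    [0,0,0],
    [0,0,0],
    [0,0,0],
    [0,0,0],
  ],
)

```text
t: 5.3
tool_pos: [0.3927, 0.4057, 0.2581]
ee_rot: [0.003, 0.044, 0.999, 0.004]
force: [0.8, 0.4, -1.1]
width: 0.053
gripper_force: 0.0
```

Run:
```python
from rig import env
import cv2,pickle
from go import go
go(.53,.432,.25,175)
c=env.read_camera("top"); s=env.read_camera("scene"); w=env.read_camera("wrist")
pickle.dump((c,s,w),open("c4.pkl","wb"))
f=lambda im,k:cv2.resize(im[:,:,::-1],None,fx=k,fy=k,interpolation=cv2.INTER_CUBIC)
a=f(c["color"][125:250,170:310],3.2)[:400,:448]; b=f(s["color"][180:280,140:250],3.2)[:, :352]
b=cv2.copyMakeBorder(b,0,400-b.shape[0],0,0,cv2.BORDER_CONSTANT)
cv2.imwrite("pics/c4.png",cv2.hconcat([a,b])); print(a.shape,b.shape)
```

```text
t 5.3 pos [0.3927 0.4057 0.2581] F [ 0.8  0.4 -1.1] w 0.053 slide [-0.896  0.255  0.061] rot [ 0.015  0.01  -0.002]
(400, 448, 3) (400, 352, 3)
```

View pics/c4.png

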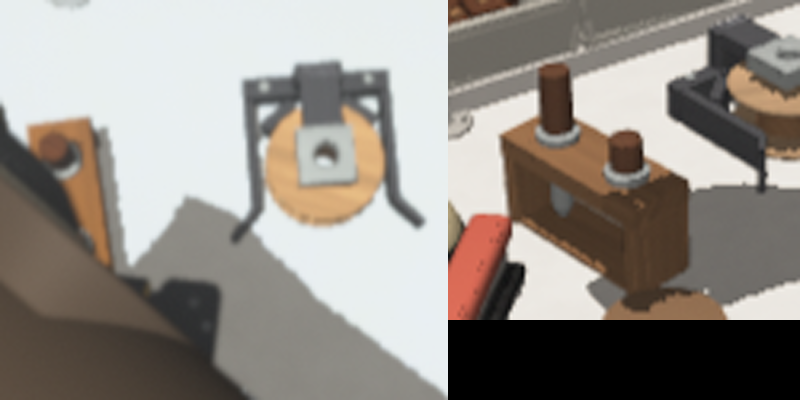

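The reel sits centred under the eye, with its disc at about (325,165) and the eye hole at (326,153). The long handle's top is at (556,70) and its base at (557,128). Next I'll triangulate.

Run:
```python
import pickle,numpy as np
from h import *
from go import go
c,s,w=pickle.load(open("c4.pkl","rb"))
T=lambda u,v,z:ray(c,170+(u+.5)/3.2-.5,125+(v+.5)/3.2-.5,z).round(4)
S=lambda u,v,z:ray(s,140+(u-448+.5)/3.2-.5,180+(v+.5)/3.2-.5,z).round(4)
c0=pickle.load(open("c0.pkl","rb"))["top"]
P=lambda u,v,z: ray(c0,170+(u+.5)/4.8-.5,135+(v+.5)/4.8-.5,z).round(4)
print("reel",T(325.5,165.5,.04),"eye",T(326,153,.062),"eye scene",S(789,52,.062))
print("long top",P(81,172,.116),"collar",P(92,190,.072),"scene top",S(556,69,.116),"collar sc",S(557,133,.072))
print("stub",P(104,316,.094),S(627,138,.094))
go(.531,.4335,.2,190.6)
```

```text
reel [0.5399 0.2434 0.04  ] eye [0.5449 0.2446 0.062 ] eye scene [0.5457 0.2457 0.062 ]
long top [0.5335 0.4339 0.116 ] collar [0.5341 0.4354 0.072 ] scene top [0.5317 0.4369 0.116 ] collar sc [0.5303 0.4399 0.072 ]
stub [0.4707 0.4238 0.094 ] [0.4692 0.4259 0.094 ]
t 5.45 pos [0.391  0.4038 0.2527] F [-0.1 -0.3 -0.2] w 0.0531 slide [-0.913  0.277  0.352] rot [ 0.002  0.001 -0.518]
```

Run:
```python
import pickle,numpy as np
from h import *
c,s,w=pickle.load(open("c4.pkl","rb"))
th=np.radians(6)
for dy in(-.025,.025):
  for r in range(0,8): pass
im=c["color"]
for col in(262,272,281):
  print(col,[(v,tuple(im[v,col]),) for v in range(188,200)])
# predicted rim px if reel at eye
for E in([.5447,.2442],[.5397,.2435]):
  for z in(.04,.035,.005,0):
    p=[proj(c,np.array([E[0]+.045*np.cos(a),E[1]+.045*np.sin(a),z])) for a in np.linspace(0,2*np.pi,361)]
    p=np.array(p)
    print(E,z,[round(float(np.interp(col,*(p[q][np.argsort(p[q][:,0])].T))),1) for q in [p[:,1]>np.mean(p[:,1])] for col in(262,272,281)],p[:,0].min().round(1),p[:,0].max().round(1))
```

```text
262 [(188, (np.uint8(215), np.uint8(171), np.uint8(122))), (189, (np.uint8(215), np.uint8(172), np.uint8(123))), (190, (np.uint8(210), np.uint8(170), np.uint8(124))), (191, (np.uint8(208), np.uint8(169), np.uint8(123))), (192, (np.uint8(212), np.uint8(174), np.uint8(132))), (193, (np.uint8(215), np.uint8(193), np.uint8(168))), (194, (np.uint8(221), np.uint8(220), np.uint8(213))), (195, (np.uint8(229), np.uint8(234), np.uint8(233))), (196, (np.uint8(232), np.uint8(238), np.uint8(238))), (197, (np.uint8(233), np.uint8(239), np.uint8(239))), (198, (np.uint8(233), np.uint8(239), np.uint8(239))), (199, (np.uint8(233), np.uint8(239), np.uint8(240)))]
272 [(188, (np.uint8(220), np.uint8(175), np.uint8(124))), (189, (np.uint8(218), np.uint8(173), np.uint8(122))), (190, (np.uint8(214), np.uint8(170), np.uint8(121))), (191, (np.uint8(214), np.uint8(170), np.uint8(121))), (192, (np.uint8(208), np.uint8(165), np.uint8(118))), (193, (np.uint8(184), np.uint8(148), np.uint8(107))), (194, (np.uint8(183), np.uint8(151), np.uint8(116))), (195, (np.uint8(204), np.uint8(184), np.uint8(162))), (196, (np.
[... 604 characters left out ...]
(233), np.uint8(239), np.uint8(239))), (196, (np.uint8(233), np.uint8(239), np.uint8(240))), (197, (np.uint8(234), np.uint8(239), np.uint8(239))), (198, (np.uint8(233), np.uint8(239), np.uint8(239))), (199, (np.uint8(233), np.uint8(239), np.uint8(239)))]
[0.5447, 0.2442] 0.04 [190.6, 193.0, 190.3] 252.3 289.8
[0.5447, 0.2442] 0.035 [191.0, 193.3, 190.5] 252.3 289.5
[0.5447, 0.2442] 0.005 [193.1, 195.0, 191.6] 252.0 288.2
[0.5447, 0.2442] 0 [193.5, 195.3, 191.8] 252.0 288.0
[0.5397, 0.2435] 0.04 [192.5, 195.1, 192.5] 252.5 290.1
[0.5397, 0.2435] 0.035 [192.9, 195.4, 192.7] 252.5 289.8
[0.5397, 0.2435] 0.005 [195.0, 197.1, 193.8] 252.3 288.4
[0.5397, 0.2435] 0 [195.3, 197.3, 194.0] 252.2 288.2
```

Emit:
drive_tool(
  claw=[0.1,0.1,0.1,0.1,0.1],
  slide=[
    [-0.25,0.08,0.0],
    [-0.5,0.16,0],
    [-0.7,0.22,0.0],
    [-0.92,0.28,0.1],
    [-0.92,0.28,0.2],
  ],
  delta_rot=[
    [0,0,-0.15],
    [0,0,-0.3],
    [0,0,-0.45],
    [0,0,-0.52],
    [0,0,-0.52],
  ],
)

```text
t: 5.95
tool_pos: [0.5373, 0.4285, 0.2208]
ee_rot: [0.001, -0.089, 0.996, -0.001]
force: [1.1, 0.1, -0.5]
width: 0.0482
gripper_force: 0.0
```

Run:
```python
from rig import env
import cv2,pickle
from go import go
from h import *
go(.5335,.435,.079,190.6)
w=env.read_camera("wrist"); pickle.dump(w,open("w5.pkl","wb"))
for X in([.5335,.435,.116],[.5335,.435,.066],[.5447,.2442,.062]): print(proj(w,np.array(X)))
cv2.imwrite("pics/w5.png",w["color"][:,:,::-1])
```

```text
t 5.95 pos [0.5373 0.4285 0.2208] F [ 1.1  0.1 -0.5] w 0.0482 slide [0.018 0.049 0.945] rot [-0.005  0.003 -0.012]
[261.2379706 193.4211513]
[260.19907508 182.61865998]
[ 88.82195312 161.5483227 ]
```

View pics/w5.png

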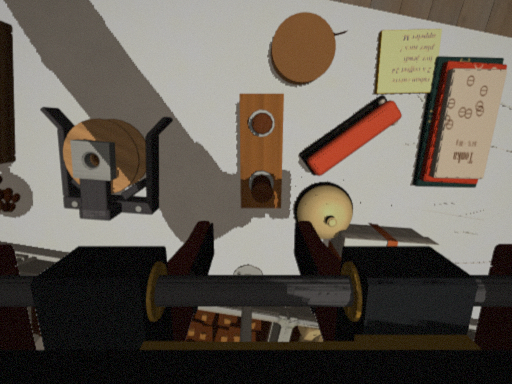

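The wrist view shows the long handle at (262,190) and the eye at (92,160). Both are within 1–3 px of prediction, and the reel rim matches the home pose. I'll descend now.

```bash
python3 go.py .5325 .4355 .079 190.6
```

```text
t 6.0 pos [0.5338 0.4282 0.2176] F [-1.1  0.3 -2.3] w 0.0484 slide [-0.004  0.054  0.924] rot [-0.008 -0.008 -0.011]
```

Emit:
drive_tool(
  claw=[0.1,0.1,0.1,0.1,0.1],
  slide=[
    [0,0.05,0.1],
    [0,0.05,0.3],
    [0,0.05,0.5],
    [0,0.05,0.7],
    [0,0.05,0.7],
  ],
  delta_rot=[
    [0,0,0],
    [0,0,0],
    [0,0,0],
    [0,0,0],
    [0,0,0],
  ],
)

```text
t: 6.5
tool_pos: [0.5276, 0.4377, 0.1134]
ee_rot: [-0.003, -0.092, 0.996, -0.002]
force: [-1.0, -0.2, -0.4]
width: 0.0486
gripper_force: 0.0
```

```bash
python3 go.py .5325 .4355 .079 190.6
```

```text
t 6.5 pos [0.5276 0.4377 0.1134] F [-1.  -0.2 -0.4] w 0.0486 slide [-0.031 -0.019  0.229] rot [-0.007 -0.013 -0.001]
```

Emit:
drive_tool(
  claw=[0.1,0.1,0.1],
  slide=[
    [0,0,0],
    [0,0,0],
    [0,0,0],
  ],
  delta_rot=[
    [0,0,0],
    [0,0,0],
    [0,0,0],
  ],
)

```text
t: 6.8
tool_pos: [0.532, 0.4398, 0.1198]
ee_rot: [0.001, -0.092, 0.996, 0.001]
force: [0.9, 0.3, 0.3]
width: 0.0483
gripper_force: 0.0
```

```bash
python3 go.py .5325 .4355 .079 190.6
```

```text
t 6.8 pos [0.532  0.4398 0.1198] F [0.9 0.3 0.3] w 0.0483 slide [ 0.003 -0.029  0.272] rot [ 0.003  0.005 -0.003]
```

Emit:
drive_tool(
  claw=[0.1,0.1,0.1,0.1,0.1],
  slide=[
    [0,-0.02,0.1],
    [0,-0.02,0.2],
    [0,-0.02,0.265],
    [0,-0.02,0.265],
    [0,-0.02,0.265],
  ],
  delta_rot=[
    [0,0,0],
    [0,0,0],
    [0,0,0],
    [0,0,0],
    [0,0,0],
  ],
)

```text
t: 7.3
tool_pos: [0.5317, 0.4359, 0.0772]
ee_rot: [-0.0, -0.091, 0.996, -0.0]
force: [-0.4, 0.8, 0.1]
width: 0.0485
gripper_force: 0.0
```

Emit:
drive_tool(
  claw=[0.0,-0.2,-0.4,-0.6,-0.7],
  slide=[
    [0,0,0],
    [0,0,0],
    [0,0,0],
    [0,0,0],
    [0,0,0],
  ],
  delta_rot=[
    [0,0,0],
    [0,0,0],
    [0,0,0],
    [0,0,0],
    [0,0,0],
  ],
  force=25,
)

```text
t: 7.8
tool_pos: [0.532, 0.4361, 0.0782]
ee_rot: [0.0, -0.092, 0.996, 0.0]
force: [0.3, 0.1, 0.7]
width: 0.0203
gripper_force: 25.0
```

Emit:
drive_tool(
  claw=[-1,-1,-1],
  slide=[
    [0,0,0],
    [0,0,0],
    [0,0,0],
  ],
  delta_rot=[
    [0,0,0],
    [0,0,0],
    [0,0,0],
  ],
)

```text
t: 8.1
tool_pos: [0.532, 0.4361, 0.0782]
ee_rot: [0.0, -0.091, 0.996, 0.0]
force: [0.0, -0.2, 3.5]
width: 0.0205
gripper_force: 25.0
```

Gripped at 20.5 mm. I'll lift straight up.

Emit:
drive_tool(
  claw=[-1,-1,-1,-1,-1],
  slide=[
    [0,0,-0.12],
    [0,0,-0.25],
    [0,0,-0.38],
    [0,0,-0.5],
    [0,0,-0.55],
  ],
  delta_rot=[
    [0,0,0],
    [0,0,0],
    [0,0,0],
    [0,0,0],
    [0,0,0],
  ],
)

```text
t: 8.6
tool_pos: [0.5324, 0.4364, 0.1619]
ee_rot: [0.001, -0.091, 0.996, 0.001]
force: [0.8, 0.4, -1.7]
width: 0.0204
gripper_force: 25.0
```

Emit:
drive_tool(
  claw=[-1,-1,-1],
  slide=[
    [0,0,0],
    [0,0,0],
    [0,0,0],
  ],
  delta_rot=[
    [0,0,0],
    [0,0,0],
    [0,0,0],
  ],
)

```text
t: 8.9
tool_pos: [0.5313, 0.4356, 0.159]
ee_rot: [-0.001, -0.092, 0.996, -0.001]
force: [-0.4, -0.3, -1.0]
width: 0.0206
gripper_force: 25.0
```

```bash
python3 go.py .545 .245 .161 190.6
```

```text
t 8.9 pos [0.5313 0.4356 0.159 ] F [-0.4 -0.3 -1. ] w 0.0206 slide [ 0.142 -1.266 -0.012] rot [-0.002 -0.003 -0.003]
```

Emit:
drive_tool(
  claw=[-1,-1,-1,-1,-1],
  slide=[
    [0.02,-0.15,0],
    [0.05,-0.35,0],
    [0.07,-0.6,0],
    [0.09,-0.85,0],
    [0.11,-1,0],
  ],
  delta_rot=[
    [0,0,0],
    [0,0,0],
    [0,0,0],
    [0,0,0],
    [0,0,0],
  ],
)

```text
t: 9.4
tool_pos: [0.5434, 0.2816, 0.1595]
ee_rot: [-0.001, -0.09, 0.996, -0.001]
force: [-0.5, -0.2, -0.4]
width: 0.0202
gripper_force: 25.0
```

Emit:
drive_tool(
  claw=[-1,-1,-1,-1,-1],
  slide=[
    [0.01,-0.1,0],
    [0.02,-0.18,0],
    [0.03,-0.25,0],
    [0.03,-0.265,0],
    [0.03,-0.265,0],
  ],
  delta_rot=[
    [0,0,0],
    [0,0,0],
    [0,0,0],
    [0,0,0],
    [0,0,0],
  ],
)

```text
t: 9.9
tool_pos: [0.5458, 0.2461, 0.1604]
ee_rot: [-0.0, -0.092, 0.996, 0.0]
force: [-1.1, 0.9, -1.5]
width: 0.0204
gripper_force: 25.0
```

Emit:
drive_tool(
  claw=[-1,-1,-1,-1],
  slide=[
    [0,0,0],
    [0,0,0],
    [0,0,0],
    [0,0,0],
  ],
  delta_rot=[
    [0,0,0],
    [0,0,0],
    [0,0,0],
    [0,0,0],
  ],
)

```text
t: 10.3
tool_pos: [0.5457, 0.246, 0.1603]
ee_rot: [-0.0, -0.092, 0.996, 0.0]
force: [-0.5, -0.2, -2.2]
width: 0.0203
gripper_force: 25.0
```

Run:
```python
from rig import env
import cv2,pickle
from go import go
from h import *
go(.545,.245,.071,190.6)
s=env.read_camera("scene");t=env.read_camera("top");w=env.read_camera("wrist"); pickle.dump((s,t,w),open("c6.pkl","wb"))
f=lambda im,k:cv2.resize(im[:,:,::-1],None,fx=k,fy=k,interpolation=cv2.INTER_CUBIC)
tcp=env.get_state()["tool_pos"]
u,v=proj(s,np.array([.545,.245,.08])).astype(int); print("scene org",u-33,v-40, "top org",232,135)
a=f(s["color"][v-40:v+40,u-33:u+33],6)
b=f(w["color"],.78)
print(proj(s,np.array([tcp[0],tcp[1],.089])),proj(s,np.array([tcp[0],tcp[1],.062])))
print(proj(w,np.array([tcp[0],tcp[1],.089])))
b=cv2.copyMakeBorder(b,0,480-b.shape[0],0,0,cv2.BORDER_CONSTANT)
cv2.imwrite("pics/c6.png",cv2.hconcat([a,b]))
```

```text
t 10.3 pos [0.5457 0.246  0.1603] F [-0.5 -0.2 -2.2] w 0.0203 slide [ 0.006 -0.006  0.596] rot [ 0.    -0.    -0.002]
scene org 213 148 top org 232 135
[246.41695714 185.29255173] [246.18010666 195.88757087]
[253.39139886 206.11747803]
```

View pics/c6.png

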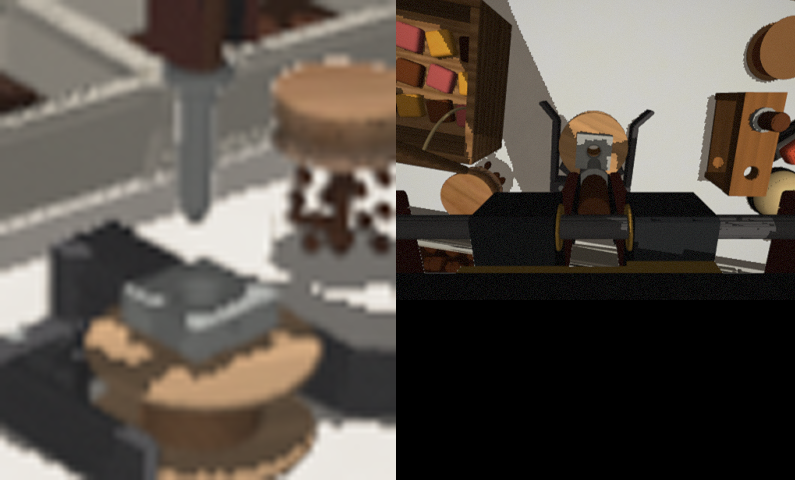

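The tip is at (197,220) and the eye hole at (201,283). That calls for a shift of about 1–2 mm towards −x and −y, which agrees with the top camera. I'll descend gently.

Emit:
drive_tool(
  claw=[-1,-1,-1,-1,-1],
  slide=[
    [0.008,-0.009,0.05],
    [0.008,-0.009,0.1],
    [0.008,-0.009,0.15],
    [0.008,-0.009,0.2],
    [0.008,-0.009,0.22],
  ],
  delta_rot=[
    [0,0,0],
    [0,0,0],
    [0,0,0],
    [0,0,0],
    [0,0,0],
  ],
)

```text
t: 10.95
tool_pos: [0.5444, 0.2438, 0.1261]
ee_rot: [-0.001, -0.091, 0.996, -0.0]
force: [-0.1, 0.1, -1.7]
width: 0.0209
gripper_force: 25.0
```

Emit:
drive_tool(
  claw=[-1,-1,-1,-1],
  slide=[
    [0,0,0.02],
    [0,0,0.04],
    [0,0,0.06],
    [0,0,0.06],
  ],
  delta_rot=[
    [0,0,0],
    [0,0,0],
    [0,0,0],
    [0,0,0],
  ],
)

```text
t: 11.35
tool_pos: [0.5444, 0.2442, 0.1179]
ee_rot: [-0.0, -0.092, 0.996, 0.0]
force: [-1.9, 0.2, -1.9]
width: 0.0204
gripper_force: 25.0
```

The tip is in the eye at about z=0.048 with no resistance. I'll continue down.

Emit:
drive_tool(
  claw=[-1,-1,-1,-1,-1],
  slide=[
    [0,0,0.03],
    [0,0,0.06],
    [0,0,0.09],
    [0,0,0.12],
    [0,0,0.12],
  ],
  delta_rot=[
    [0,0,0],
    [0,0,0],
    [0,0,0],
    [0,0,0],
    [0,0,0],
  ],
)

```text
t: 11.85
tool_pos: [0.5444, 0.2441, 0.0995]
ee_rot: [-0.001, -0.092, 0.996, -0.0]
force: [-3.1, 0.7, -3.3]
width: 0.0208
gripper_force: 25.0
```

Emit:
drive_tool(
  claw=[-1,-1,-1,-1,-1],
  slide=[
    [0,0,0.04],
    [0,0,0.08],
    [0,0,0.12],
    [0,0,0.15],
    [0,0,0.15],
  ],
  delta_rot=[
    [0,0,0],
    [0,0,0],
    [0,0,0],
    [0,0,0],
    [0,0,0],
  ],
)

```text
t: 12.35
tool_pos: [0.5443, 0.2441, 0.0771]
ee_rot: [-0.001, -0.092, 0.996, -0.0]
force: [-3.3, 2.2, -3.4]
width: 0.0206
gripper_force: 25.0
```

Emit:
drive_tool(
  claw=[-1,-1,-1],
  slide=[
    [0,0,0.013],
    [0,0,0.022],
    [0,0,0.022],
  ],
  delta_rot=[
    [0,0,0],
    [0,0,0],
    [0,0,0],
  ],
)

```text
t: 12.65
tool_pos: [0.5444, 0.2443, 0.0746]
ee_rot: [-0.0, -0.092, 0.996, 0.0]
force: [-4.8, 2.7, -1.7]
width: 0.0203
gripper_force: 25.0
```

Emit:
drive_tool(
  claw=[-0.4,-0.2,0.0,0.1,0.1],
  slide=[
    [0,0,0],
    [0,0,0],
    [0,0,0],
    [0,0,0],
    [0,0,0],
  ],
  delta_rot=[
    [0,0,0],
    [0,0,0],
    [0,0,0],
    [0,0,0],
    [0,0,0],
  ],
)

```text
t: 13.15
tool_pos: [0.5453, 0.2439, 0.0747]
ee_rot: [0.0, -0.091, 0.996, 0.0]
force: [0.2, 0.3, -0.9]
width: 0.0481
gripper_force: 0.0
```

Emit:
drive_tool(
  claw=[0.1,0.1,0.1,0.1,0.1],
  slide=[
    [0,0,-0.1],
    [0,0,-0.3],
    [0,0,-0.5],
    [0,0,-0.8],
    [0,0,-1],
  ],
  delta_rot=[
    [0,0,0],
    [0,0,0],
    [0,0,0],
    [0,0,0],
    [0,0,0],
  ],
)

```text
t: 13.65
tool_pos: [0.5456, 0.2443, 0.2289]
ee_rot: [0.002, -0.091, 0.996, 0.001]
force: [-0.3, 0.9, 0.4]
width: 0.0481
gripper_force: 0.0
```

Emit:
drive_tool(
  claw=[0.1,0.1,0.1,0.1,0.1],
  slide=[
    [0.2,0,0],
    [0.4,0,0],
    [0.7,0,0],
    [1,0,0],
    [1,0,0],
  ],
  delta_rot=[
    [0,0,0],
    [0,0,0],
    [0,0,0],
    [0,0,0],
    [0,0,0],
  ],
)

```text
t: 14.15
tool_pos: [0.3927, 0.2156, 0.2255]
ee_rot: [-0.001, -0.093, 0.996, -0.0]
force: [0.6, -0.1, 0.5]
width: 0.0484
gripper_force: 0.0
```

Run:
```python
from rig import env
import cv2
from h import *
s=env.read_camera("scene");t=env.read_camera("top")
f=lambda im,k:cv2.resize(im[:,:,::-1],None,fx=k,fy=k,interpolation=cv2.INTER_CUBIC)
a=f(s["color"][140:240,190:290],4);b=f(t["color"][125:225,220:320],4)
cv2.imwrite("pics/c7.png",cv2.hconcat([a,b]))
for z in(.112,.068): 
  p=proj(s,np.array([.5447,.2445,z]));q=proj(t,np.array([.5447,.2445,z])); print(z,(p-[190,140])*4,(q-[220,125])*4+[400,0])
```

```text
0.112 [229.46068407 144.36023718] [612.33871563 171.74470836]
0.068 [227.83276505 214.39887181] [606.93456274 188.05148591]
```

View pics/c7.png

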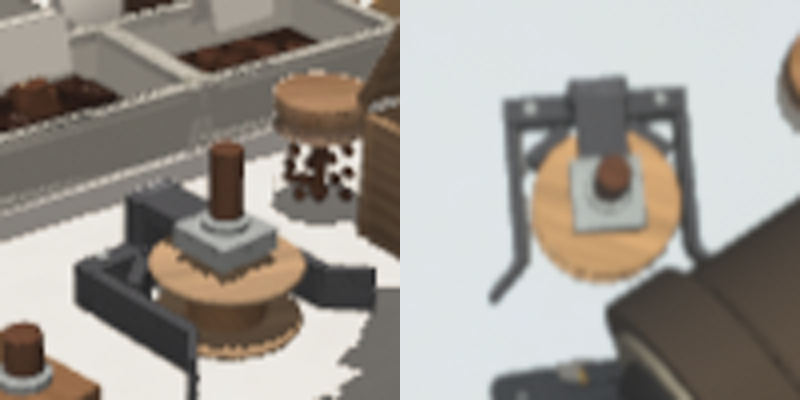

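The spindle stands upright with its collar on the eye: top at (226,147), base at (226,222). The reel is flat and home, and the stub is still in the rack. Handing in.

```bash
python3 -c "
from rig import env
print(env.close_job())"
```

```text
the job is handed in; nothing more can be done
None
```

The job is handed in, with no verdict returned: the final pictures show the reel home under the eye and the long spindle upright with its collar on the eye, the short spindle still in the rack, and the arm clear.

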